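# Shut the marked soaking-water valve under its sliding cover

### The job

The soaking water is to be turned off: with the fingertips, push the board cover of the grey valve box along its guides as far as it goes, over the closed half of the box, so that the valve bay lies open. Then push the valve handle with the round disc on its hub clockwise (seen from above) a quarter turn until it is fully shut against its stop. Nothing is to be picked up: the cover stays lying on the box, and the plain handle and the things standing around are left as they are.

Things in the scene. Friction and masses are not known exactly. Their poses are not given: they have to be found in the camera images.
- box: Grey valve box fixed to the bench, 284 (x) x 306 (y) x 95 mm high; origin at the centre of its underside, z up. Its -y half is a closed deck at z = 85 mm, level with the bay's rim. Guide lips along both x sides (inner faces x = +-134 mm) and end stops (inner faces y = +-145 mm), up to z = 95 mm, keep the cover in line. Low pipes (top 49 mm) run outside its +y end, out to y = 205 mm.
- cover: Loose plywood board, 262 (x) x 145 (y) x 10 mm, about 0.3 kg, lying on the rim between the guide lips, free to slide along the box's y (3 mm play a side). Origin at the centre of its underside (85 mm above the bench), axes as the box's. It starts over the bay (y = +55 to +71 mm of the box) and goes to y = -72 mm at the stop, wholly over the deck. Sliding it takes 1 to 4 N.
- cleat (a point): Centre of the wooden cleat on top of the cover, by which it is pushed: a bar 110 mm long along the cover's x, 18 mm thick along y, standing 17 mm above the board (its top is 112 mm above the bench). The point is 19 mm above the underside of the cover, over its origin.
- marked_handle (a joint): Turn of the marked valve's handle, the one with the round disc: 0 = fully open (the handle points along the box's +y), 1.571 = fully shut at its stop (the handle points along the box's +x). It grows clockwise seen from above. It starts at 0 to 0.35, turns stiffly (0.12 N m, about 2.5 N at 50 mm from the pivot) and stays where it is left.
- marked_pivot (a point): On the vertical turning axis of the marked handle, 73 mm above the bench, at the disc's underside. The flat steel disc, 40 mm across and 6 mm thick, lies on the handle. It stands at either the near (-x) or the far (+x) place of the bay, about 50 mm off the box's middle and 30 mm from the deck's edge.
- marked_tip (a point): Middle of the free end of the marked handle: a flat steel bar 14 mm wide and 13 mm thick (z = 60 to 73 mm), reaching 70 mm from the pivot.
- plain_pivot (a point): On the turning axis of the other, plain handle (no disc), 73 mm above the bench, in the other place of the bay, 100 mm from the marked one.
- plain_tip (a point): Middle of the free end of the plain handle, the same bar without a disc. It starts open like the other (0 to 0.35 rad) and is left alone.
- flask: Steel vacuum flask, 68 mm across, 200 mm tall, origin at the centre of its underside. Leave alone.
- mug: White mug, 76 mm across, 85 mm tall, origin at the centre of its underside. Leave alone.
- tin: Round metal tin, 60 mm across, 70 mm tall, origin at the centre of its underside. Leave alone.
- bay (a point): Middle of the mouth of the open bay in the box's +y half, at its rim 85 mm above the bench. Inside, the bay measures 250 mm along the box's x and 135 mm along y (from y = 0 to +135 mm of the box) and its floor is 8 mm above the bench; it holds two valves.

How it is judged (in metres and radians):
On the way, in this order (a step that is already met when the one before it is completed fails the run):
1. the cover is slid aside over the closed half of the box (its middle within 17 mm of the end of its travel) while the marked handle is still open (y of cover in the frame of box below -0.055 m and value of joint marked_handle below 0.6 rad), for 0.2 s.
2. the marked handle is shut (value of joint marked_handle above 1.45 rad), for 0.2 s.
At the end, for the whole second after the job is handed in: The marked handle is turned to at least 1.45 of 1.571 rad; the cover lies flat and at rest on the box with its middle beyond y = -55 mm of the box; the plain handle's tip is within 15 mm and each bystander within 30 mm of where it began (value of joint marked_handle above 1.45 rad and y of cover in the frame of box below -0.055 m and z of cover in the frame of box above 0.08 m and not (z of cover in the frame of box above 0.105 m or angle between cover's own z axis and vertical above 0.15 rad) and linear speed of cover below 0.01 m/s and not (distance of plain_tip from where it was at the start of the episode above 0.015 m) and not (distance of flask from where it was at the start of the episode above 0.03 m) and not (distance of mug from where it was at the start of the episode above 0.03 m) and not (distance of tin from where it was at the start of the episode above 0.03 m)); the robot touches nothing.
It fails at once if the cover is lifted more than 20 mm or tipped (z of cover in the frame of box above 0.105 m or angle between cover's own z axis and vertical above 0.15 rad).
It fails at once if the plain handle is turned (its tip moves over 15 mm) (distance of plain_tip from where it was at the start of the episode above 0.015 m).
It fails at once if a bystander is moved over 30 mm (distance of any of flask, mug, tin from where it was at the start of the episode above 0.03 m).
It also fails if it takes over 45 s, if anything falls off the work surface, if the arm or the gripper's body presses on something with over 40 N, if the wrist force passes 120 N, or if a joint passes its speed limit or range.

### The arm

A 6-joint arm with a two-finger parallel gripper is mounted at the origin on the work surface. World frame = base frame: x ahead of the robot, y to its left, z up, the work surface at z = 0. Lengths are in mm, angles in rad, forces in N, time in s.
With the tool pointing down it reaches from about 300 to 850 mm from the base axis. Payload 5.4 kg.
Tool frame: the origin (TCP) lies at the very end of the fingers, on their centre line; the grasp point (between the pads) lies 19 mm behind it; z points along the fingers, y is the direction in which the jaws open and shut (so a half turn about z gives the same grasp; the last joint's range is limited). The gripper opens to 85 mm and grips with 20 to 120 N. Pads are 22 mm wide; open, the fingers measure 114 mm over their backs; the gripper's body (76 mm by 85 mm) begins 54 mm behind the grasp point. The pads swing forward as they close: fully open they stand 13 mm farther back than shut.
Start: joints at [1.003, 0.158, 1.597, -0, 1.386, -0.21], TCP at [201.382, 538.564, 231.299] pointing down, gripper open.
Joint ranges: [-2.91, 2.91], [-0.94, 2.29], [0.18, 2.7], [-1.29, 4.43], [0.17, 2.64], [-3, 3]. Speed limits (rad/s): [2.57, 2.57, 3.14, 3.14, 3.14, 3.14].

### API

Orientations are given as a rotation vector (axis times angle).
In Python, from plant import ctrl, cams gives the robot as it stands. The module is installed in compiled form; this text tells all that it offers.
- The arm moves only by the tool move_arm, never from a script. Its arguments are lists of equal length, an entry for each row: "offset": the shift along the tool's x, y, z in cm, a list of three; "turn": the turn about the tool's z in degrees; "jaw": the opening in per cent of the stroke, from 0 (shut) to 100 (fully open). A call has 1 to 10 rows; each row is the pose to reach, as a shift and turn from the pose commanded when the call began, along the tool's axes at that moment; what a row does not reach only later rows make up. A row lasts 1/12 s, in which the tool goes at most 41.7 mm and 7.16 degrees, less where a joint would pass 70% of its speed; a pose out of reach is approached as far as the arm can. A call with a gripper value outside its range is refused whole. The fingers move at their own pace and stop on an object; "squeeze" is the grip in N (left out, the last holds). Time passes only in rows, so rows that repeat a pose let the fingers close. It gives the time, the measured TCP pose, the force and the opening at its end, in the units of the state.
- ctrl.get_obs(): the state, without advancing time (a new reading comes with each control period).
- cams.grab_frame(name): name is "scene" or "top" or "wrist"; returns (picture, depth): 400x640x3 uint8, blue, green, red; 400x640 float32, mm along the optical axis (not along the pixel's ray), 0 where there is no reading.
- cams.calibration(name): a dict with "vertical_fov" (degrees; the focal length in pixels is half the picture's height over the tangent of half this angle, whatever the lens; pixels are square), "cx", "cy" (the principal point, pixels), "R" (3x3) and "t" (3): a world point X has camera coordinates R X + t; the wrist camera has in their place "tool_from_camera" (4x4, takes a point from camera to tool coordinates, whose origin is the TCP and whose axes are the flange's). Camera axes: x right, y down, z forward; pixel columns grow to the right and rows downward; lengths in mm; the calibration is good to about 2 mm. A picture is of the moment at which its call begins: read the wrist's pose just before it. calibration takes no time and is no camera call.
- ctrl.job_done(): hands the job in, once; it reports no verdict.
The state is a dict: "time_s": time; "joints": joint angles; "qvel": joint speeds; "joint_efforts": joint torques, N m; "eef_pos": TCP position; "orientation": TCP orientation; "contact_force": force on the tool from outside, world axes, zero at the start; "wrist_torque": the same for the moment, N m; "gripper_width": finger opening in mm.
Only numpy, scipy, OpenCV 4.12 (cv2) and the standard library are available. Lean on these libraries where they do the work, as an engineer would, in place of code of your own. Each camera call takes 0.05 s, during which the arm holds its last target.

## Working session

There is one attempt and no reset: what is moved stays moved. The work goes in short steps, Python scripts to look and compute and a tool call to move; the robot and the scene stay as the last step left them, time stands still between calls to the robot, and variables do not carry over. Pictures are saved under pics/ and viewed, and the job is handed in when it is done.

Besides the shell and the picture viewer there is one more tool, called by a JSON object that holds its "api" and its "payload". move_arm: Moves the arm, as the interface text tells. Its arguments: {"type":"object","properties":{"offset":{"type":"array","items":{"type":"array","items":{"type":"number"}}},"turn":{"type":"array","items":{"type":"number"}},"jaw":{"type":"array","items":{"type":"number"}},"squeeze":{"type":"number"}},"required":["offset","turn","jaw"]}

```bash
mkdir -p pics; cat > h.py <<'E'
import numpy as np, cv2, json
from plant import ctrl, cams
def grab(n,fn):
    o=ctrl.get_obs(); im,d=cams.grab_frame(n); cv2.imwrite('pics/'+fn+'.png',im); np.savez('pics/'+fn+'.npz',im=im,d=d,p=o['eef_pos'],r=o['orientation']); return im,d
def K(c): 
    return 200/np.tan(np.radians(c['vertical_fov']/2))
def ray(n,u,v,z):
    c=cams.calibration(n); f=K(c); R=np.array(c['R']);t=np.array(c['t'])
    d=R.T@np.array([(u-c['cx'])/f,(v-c['cy'])/f,1]); o=-R.T@t
    return o+d*(z-o[2])/d[2]
def pt(n,u,v,dep):
    c=cams.calibration(n); f=K(c); R=np.array(c['R']);t=np.array(c['t'])
    return R.T@(np.array([(u-c['cx'])/f*dep,(v-c['cy'])/f*dep,dep])-t)
E
python3 - <<'E'
from h import *
for n in ['scene','top']: grab(n,n+'0'); c=cams.calibration(n); print(n,c)
print(ctrl.get_obs())
E
```

```text
scene {'vertical_fov': 42.378136353134195, 'cx': 321.2259729396005, 'cy': 206.51550286542405, 'R': array([[-0.74804716,  0.66363269,  0.00413452],
       [ 0.56404935,  0.63905469, -0.52293158],
       [-0.34967667, -0.38884541, -0.85236464]]), 't': array([ 390.71993248, -263.31518222, 1594.68907343])}
top {'vertical_fov': 48.90149860713815, 'cx': 317.9063433283716, 'cy': 204.46723292325598, 'R': array([[ 0.0168144 , -0.9997755 ,  0.01289247],
       [-0.98656876, -0.01868487, -0.16227432],
       [ 0.16247878, -0.00999076, -0.98666146]]), 't': array([ -10.67072493,  524.21352596, 1328.63051812])}
{'time_s': 0.1, 'joints': array([ 1.00288782e+00,  1.59004359e-01,  1.59809239e+00,  6.91762829e-06,
        1.38623004e+00, -2.10130122e-01]), 'qvel': array([ 0.00043818, -0.00263088, -0.00283005, -0.00049063, -0.00063813,
        0.00041789]), 'joint_efforts': array([-4.73005093e-04, -3.96994293e+01, -3.32336390e+01, -3.02110393e-04,
        4.27008941e-03,  2.72057986e-05]), 'eef_pos': array([201.09684171, 538.10823433, 230.41204053]), 'orientation': array([-5.58887965e-01, -3.09080420e+00,  2.51585766e-03]), 'contact_force': array([-0.07628897, -0.04550935, -0.63089492]), 'wrist_torque': array([-0.00834729,  0.00679917, -0.00689672]), 'gripper_width': 85.65103713057654}
```

View pics/scene0.png

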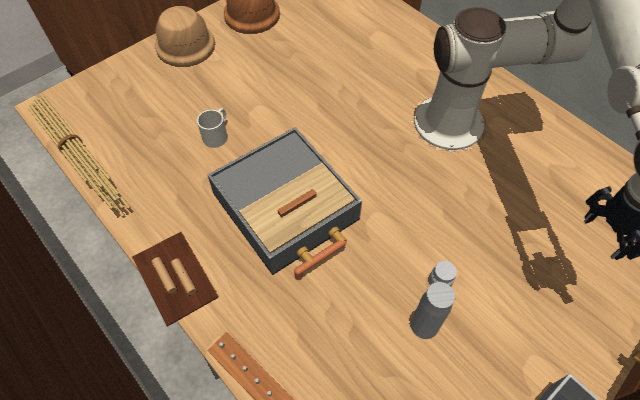

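View pics/top0.png

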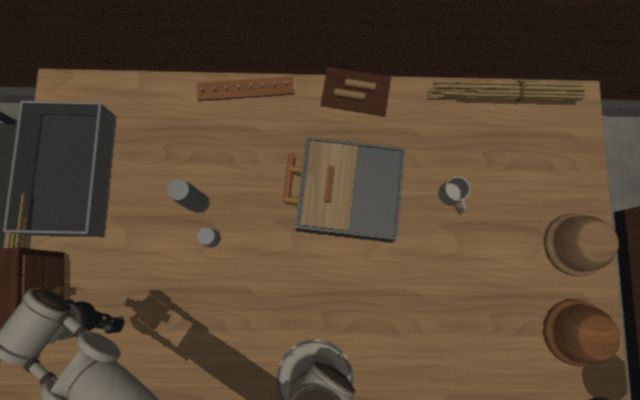

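The scene view shows the box at about (285,200), with the cover on the pipe side and the cleat at (297,203). The top view shows the box at (350,190), the cleat at (329,184), the flask and tin at about (187,195) and (207,237), and the mug at (457,192).

```bash
python3 - <<'E'
from h import *
a=cv2.imread('pics/top0.png')[125:255,270:420]
cv2.imwrite('pics/top0z.png',cv2.resize(a,None,fx=4.5,fy=4.5,interpolation=cv2.INTER_CUBIC))
im=cv2.imread('pics/top0.png')
hsv=cv2.cvtColor(im,cv2.COLOR_BGR2HSV)
for p in [(329,184),(315,184),(345,184),(375,190),(250,150),(302,190),(290,180)]: print(p,hsv[p[1],p[0]])
E
```

```text
(329, 184) [ 13 143 102]
(315, 184) [ 18  98 114]
(345, 184) [ 17 105 119]
(375, 190) [36 16 79]
(250, 150) [ 16 118 117]
(302, 190) [18 17 74]
(290, 180) [ 11 142  97]
```

View pics/top0z.png

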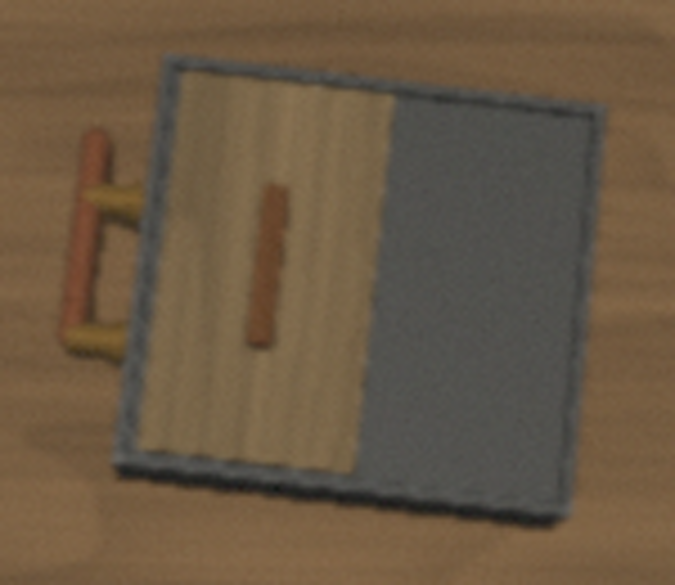

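```bash
python3 - <<'E'
from h import *
for a in [(165,57),(606,103),(563,508),(115,465),(275,185),(260,347)]:
    u=270+(a[0]+.5)/4.5-.5; v=125+(a[1]+.5)/4.5-.5
    print(a, ray('top',u,v,95 if a[0] not in(275,260) else 112).round(1))
for n in ['top','scene']:
    z=np.load(f'pics/{n}0.npz'); d=z['d'];
    vv,uu=np.mgrid[:400,:640]; c=cams.calibration(n);f=K(c);R=np.array(c['R']);t=np.array(c['t'])
    P=np.stack([(uu-c['cx'])/f*d,(vv-c['cy'])/f*d,d],-1)-t
    P=P@R
    np.save(f'pics/{n}P.npy',P)
    ok=d>0; 
    m=ok&(P[...,2]>75)&(P[...,2]<120)&(P[...,0]>300)&(P[...,0]<800)&(abs(P[...,1])<250)
    nl,lab,st,ce=cv2.connectedComponentsWithStats(m.astype(np.uint8))
    for i in range(1,nl):
        if st[i,4]>60:
            q=P[lab==i]; print(n,st[i],q.mean(0).round(1)); 
            r=cv2.minAreaRect(q[:,:2].astype(np.float32)); print(r,cv2.boxPoints(r))
    cl=m&(P[...,2]>105); q=P[cl]; print('cleat',len(q),q.mean(0), cv2.minAreaRect(q[:,:2].astype(np.float32)))
    for nm,lo,hi,x0,x1,y0,y1 in [('tin',60,80,200,800,100,500),('flask',180,215,200,800,100,500),('mug',70,95,400,800,-500,-150)]:
        q=P[ok&(P[...,2]>lo)&(P[...,2]<hi)&(P[...,0]>x0)&(P[...,0]<x1)&(P[...,1]>y0)&(P[...,1]<y1)]
        print(nm,len(q),np.median(q,0) if len(q) else '')
E
```

```text
(165, 57) [724.4  38.5  95. ]
(606, 103) [ 698.1 -263.    95. ]
(563, 508) [ 420.7 -230.4   95. ]
(115, 465) [443.8  65.6  95. ]
(275, 185) [631.6 -37.1 112. ]
(260, 347) [521.7 -28.6 112. ]
top [ 294  137  107  103 9249] [567.7 -95.4  90.7]
((571.786376953125, -96.8604736328125), (306.1883850097656, 286.419189453125), 84.43360900878906) [[ 414.40207  -235.34155 ]
 [ 699.4707   -263.12396 ]
 [ 729.17065    41.620605]
 [ 444.10205    69.403015]]
cleat 217 [577.45216917 -31.86475711 111.68746795] ((575.7235107421875, -43.08478546142578), (44.0300407409668, 109.40921783447266), 81.5987777709961)
tin 290 [422.92515958 341.14343271  69.13743665]
flask 398 [532.07301234 387.3271514  199.12906371]
mug 3055 [ 568.72282903 -201.75715844   85.17880071]
scene [  210   127   152   136 10924] [577.2 -84.5  90.2]
((571.5990600585938, -94.81744384765625), (310.8802490234375, 286.5931396484375), 84.30703735351562) [[ 413.59     -235.27625 ]
 [ 698.7696   -263.70557 ]
 [ 729.60815    45.641357]
 [ 444.42853    74.07068 ]]
cleat 291 [580.35674499 -28.79852183 110.5070098 ] ((579.1749877929688, -29.424072265625), (22.389747619628906, 109.24900817871094), 84.48944091796875)
tin 460 [427.58241448 346.55696207  69.09240601]
flask 686 [539.10590984 393.16175654 198.91678329]
mug 3429 [ 577.96868671 -203.51884954   84.19691604]
```

```bash
cat >> h.py <<'E'
from scipy.spatial.transform import Rotation as Ro
C=np.array([571.8,-97.0]); ex=np.array([.9953,-.0969]); ey=np.array([.0969,.9953])
def st():
    o=ctrl.get_obs(); Rt=Ro.from_rotvec(o['orientation']).as_matrix(); p=np.array(o['eef_pos']); d=p[:2]-C
    print('t',round(o['time_s'],2),'pos',p.round(1),'box',(d@ex).round(1),(d@ey).round(1),'F',np.round(o['contact_force'],1),'w',round(o['gripper_width'],1),'toolx ang',np.degrees(np.arctan2(Rt[1,0],Rt[0,0])).round(1),'zt',Rt[:,2].round(3))
    return p,Rt
def to(bx,by,z):
    p,Rt=st(); w=np.r_[C+bx*ex+by*ey,z]; print('offset cm',(Rt.T@(w-p)/10).round(2))
E
python3 -c "
from h import *
to(0,108,230)"
```

```text
t 0.1 pos [201.1 538.1 230.4] box -430.5 596.2 F [-0.1 -0.  -0.6] w 85.7 toolx ang 159.5 zt [-0.001 -0.001 -1.   ]
offset cm [-54.18 -36.07   0.08]
```

{"api": "move_arm", "payload": {"offset": [[-3.4, -2.2, 0], [-6.8, -4.5, 0], [-10.2, -6.8, 0], [-13.6, -9, 0], [-17, -11.3, 0], [-20.4, -13.6, 0], [-23.8, -15.8, 0], [-27.2, -18.1, 0], [-30.6, -20.4, 0], [-34, -22.6, 0]], "turn": [-2, -4, -6, -8, -10, -12, -14, -15, -15, -15], "jaw": [0, 0, 0, 0, 0, 0, 0, 0, 0, 0], "squeeze": 30}}

```text
time_s: 0.93
eef_pos: [441.2, 205.9, 231.0]
orientation: [-0.151, -3.138, 0.0]
contact_force: [-0.2, 1.0, -0.2]
gripper_width: -0.0
```

```bash
python3 -c "
from h import *
to(0,108,150)"
```

```text
t 0.93 pos [441.2 205.9 231. ] box -159.4 288.8 F [-0.2  1.  -0.2] w -0.0 toolx ang 174.5 zt [-0. -0. -1.]
offset cm [-15.92 -18.09   8.1 ]
```

{"api": "move_arm", "payload": {"offset": [[-2.6, -3, 0], [-5.3, -6, 1], [-8, -9, 3], [-10.6, -12, 5], [-13.3, -15, 7], [-15.9, -18.1, 8.1], [-15.9, -18.1, 8.1]], "turn": [0, 0, 0, 0, 0, 0, 0], "jaw": [0, 0, 0, 0, 0, 0, 0]}}

```text
time_s: 1.52
eef_pos: [582.2, 7.8, 147.0]
orientation: [-0.157, -3.134, 0.002]
contact_force: [0.4, -0.9, 0.1]
gripper_width: -0.0
```

```bash
python3 -c "
from h import *
to(0,108,101)
for n in ['top','wrist']: grab(n,n+'1')
"
```

```text
t 1.52 pos [582.2   7.8 147. ] box 0.2 105.3 F [ 0.4 -0.9  0.1] w -0.0 toolx ang 174.3 zt [-0.003 -0.001 -1.   ]
offset cm [0.   0.27 4.6 ]
```

View pics/wrist1.png

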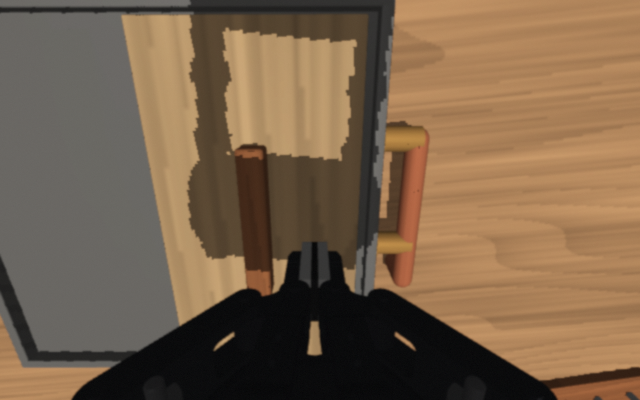

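View pics/top1.png

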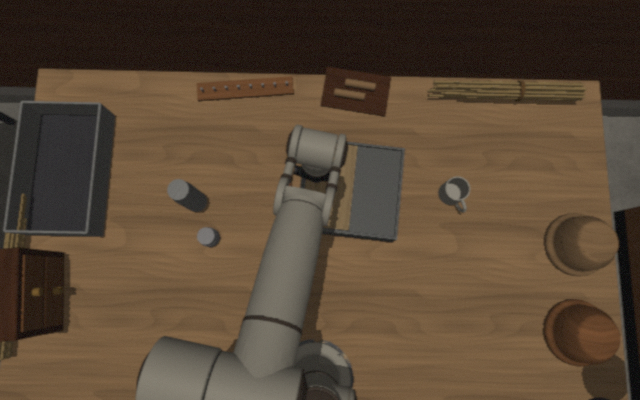

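The wrist view shows the shut fingertips at (315,265), between the cleat at (255,220) and the end wall at (375,200). I'll go down now.

{"api": "move_arm", "payload": {"offset": [[0, 0, 2], [0, 0, 3.8], [0, 0, 4.6], [0, 0, 4.6], [0, 0, 4.6]], "turn": [0, 0, 0, 0, 0], "jaw": [0, 0, 0, 0, 0]}}

```text
time_s: 2.03
eef_pos: [581.3, 13.5, 104.8]
orientation: [-0.149, -3.138, -0.0]
contact_force: [-0.7, -0.1, 0.5]
gripper_width: -0.3
```

```bash
python3 -c "
from h import *
to(0,-63+14,101)
"
```

```text
t 2.03 pos [581.3  13.5 104.8] box -1.3 110.9 F [-0.7 -0.1  0.5] w -0.3 toolx ang 174.6 zt [-0.  0. -1.]
offset cm [ -0.09 -15.99   0.38]
```

{"api": "move_arm", "payload": {"offset": [[0, -0.5, 0.4], [0, -1.5, 0.4], [0, -2.5, 0.4], [0, -3.5, 0.4], [0, -4.5, 0.4], [0, -5.5, 0.4], [0, -6.5, 0.4], [0, -7.5, 0.4], [0, -8.5, 0.4]], "turn": [0, 0, 0, 0, 0, 0, 0, 0, 0], "jaw": [0, 0, 0, 0, 0, 0, 0, 0, 0]}}

```text
time_s: 2.78
eef_pos: [573.8, -73.1, 100.8]
orientation: [0.151, 3.137, 0.001]
contact_force: [1.1, 4.1, 4.4]
gripper_width: -0.2
```

```bash
python3 -c "
from h import *
to(0,-63+14,101)
grab('scene','scene2')
"
```

```text
t 2.78 pos [573.8 -73.1 100.8] box -0.4 24.0 F [1.1 4.1 4.4] w -0.2 toolx ang 174.5 zt [ 0.001  0.    -1.   ]
offset cm [-0.03 -7.3  -0.02]
```

View pics/scene2.png

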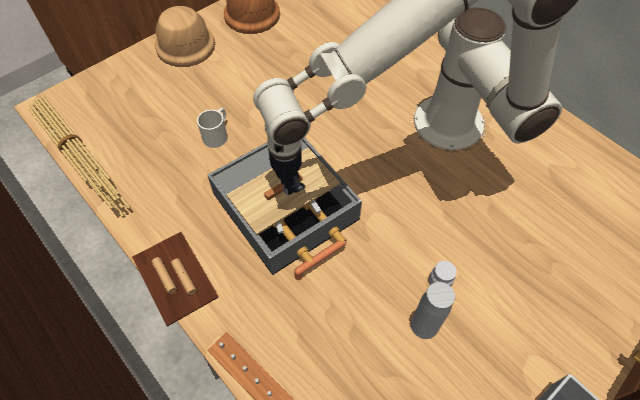

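The cover is sliding with the fingers, and the bay is partly open with both handles visible at about (288,232) and (318,212). I'll keep pushing.

{"api": "move_arm", "payload": {"offset": [[0, -1, -0.1], [0, -2, -0.1], [0, -3, -0.1], [0, -4, -0.1], [0, -5, -0.1], [0, -6, -0.1], [0, -6.6, -0.1], [0, -7, -0.1], [0, -7.2, -0.1], [0, -7.3, -0.1]], "turn": [0, 0, 0, 0, 0, 0, 0, 0, 0, 0], "jaw": [0, 0, 0, 0, 0, 0, 0, 0, 0, 0]}}

```text
time_s: 3.67
eef_pos: [566.3, -145.1, 101.1]
orientation: [-0.151, -3.138, -0.0]
contact_force: [-0.3, 1.4, 0.2]
gripper_width: -0.1
```

```bash
python3 -c "
from h import *
to(0,-63+14,101)
"
```

```text
t 3.67 pos [ 566.3 -145.1  101.1] box -0.8 -48.4 F [-0.3  1.4  0.2] w -0.1 toolx ang 174.5 zt [-0.  0. -1.]
offset cm [-0.08 -0.06  0.01]
```

{"api": "move_arm", "payload": {"offset": [[0, -0.2, 0], [0, -0.4, 0], [0, -0.6, 0], [0, -0.6, 0]], "turn": [0, 0, 0, 0], "jaw": [0, 0, 0, 0]}}

```text
time_s: 4.0
eef_pos: [566.2, -147.5, 101.1]
orientation: [-0.15, -3.138, -0.01]
contact_force: [2.4, 12.0, 1.1]
gripper_width: 0.3
```

```bash
python3 -c "
from h import *
st()
"
```

```text
t 4.0 pos [ 566.2 -147.5  101.1] box -0.7 -50.8 F [ 2.4 12.   1.1] w 0.3 toolx ang 174.5 zt [ 0.     0.006 -1.   ]
```

The cover is at its stop (12 N). I'll back off and look into the bay.

{"api": "move_arm", "payload": {"offset": [[0, 1.5, 0], [0, 1.5, -3], [0, 1.5, -7], [3, 1.5, -11], [7, 1.5, -14], [11, 2, -15], [14, 2, -15], [14, 2, -15]], "turn": [0, 0, 0, 0, 0, 0, 0, 0], "jaw": [0, 0, 0, 0, 0, 0, 0, 0]}}

```text
time_s: 4.67
eef_pos: [423.8, -115.9, 252.1]
orientation: [-0.15, -3.137, 0.003]
contact_force: [0.0, -0.1, -0.1]
gripper_width: 0.2
```

```bash
python3 -c "
from h import *
st()
for n in ['scene','top','wrist']: grab(n,n+'3')
a=cv2.imread('pics/top3.png')[125:255,270:420]
b=cv2.imread('pics/scene3.png')[120:280,200:375]
a=cv2.resize(a,(600,520),interpolation=cv2.INTER_CUBIC);b=cv2.resize(b,None,fx=4,fy=3.6,interpolation=cv2.INTER_CUBIC)
cv2.imwrite('pics/a3.png',a);cv2.imwrite('pics/b3.png',b)
"
```

```text
t 4.67 pos [ 423.8 -115.9  252.1] box -145.5 -33.1 F [ 0.  -0.1 -0.1] w 0.2 toolx ang 174.5 zt [-0.001 -0.002 -1.   ]
```

View pics/a3.png

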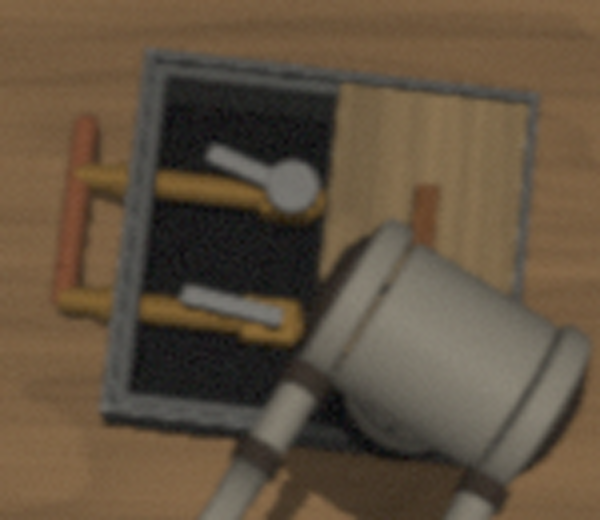

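View pics/b3.png

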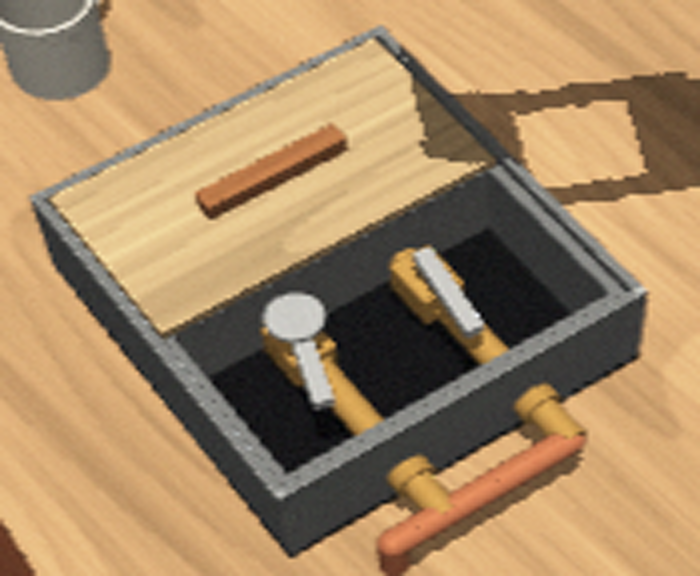

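View pics/wrist3.png

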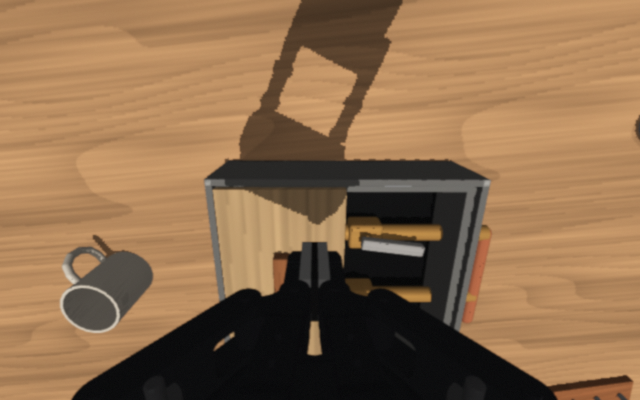

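The cover is fully over the deck. The marked disc is at (293,185) in the top crop, which is the far place, with its handle tip at about (213,155). The plain handle runs from (280,315) to (185,293).

```bash
python3 - <<'E'
from h import *
def box(p): d=p[:2]-C; return (d@ex).round(1),(d@ey).round(1)
for nm,a,z in [('disc',(293,185),79),('tip',(213,155),73),('ptip',(185,293),73),('ppiv',(281,315),73),('covedge',(328,240),95)]:
    print('top',nm,box(ray('top',270+(a[0]+.5)/4-.5,125+(a[1]+.5)/4-.5,z)))
for nm,a,z in [('disc',(295,316),79),('tip',(321,402),73),('ptip',(473,330),73),('ppiv',(424,252),73)]:
    print('scene',nm,box(ray('scene',200+(a[0]+.5)/4-.5,120+(a[1]+.5)/3.6-.5,z)))
E
```

```text
top disc (np.float64(50.4), np.float64(26.0))
top tip (np.float64(68.4), np.float64(89.8))
top ptip (np.float64(-41.9), np.float64(99.0))
top ppiv (np.float64(-50.4), np.float64(24.3))
top covedge (np.float64(7.1), np.float64(-4.0))
scene disc (np.float64(50.6), np.float64(30.6))
scene tip (np.float64(74.5), np.float64(96.3))
scene ptip (np.float64(-38.0), np.float64(104.8))
scene ppiv (np.float64(-51.0), np.float64(31.2))
```

```bash
python3 -c "
from h import *
to(33,82,130)"
```

```text
t 4.82 pos [ 428.7 -117.6  251.8] box -140.4 -34.4 F [ 0.6  0.  -0.1] w -0.0 toolx ang 174.5 zt [ 0.002 -0.002 -1.   ]
offset cm [-17.33  11.64  12.19]
```

{"api": "move_arm", "payload": {"offset": [[-2.9, 2, 0], [-5.8, 4, 0], [-8.7, 6, 2], [-11.6, 8, 4.5], [-14.5, 10, 7.5], [-17.3, 11.6, 10.5], [-17.3, 11.6, 12.2], [-17.3, 11.6, 12.2], [-17.3, 11.6, 12.2]], "turn": [0, 0, 0, 0, 0, 0, 0, 0, 0], "jaw": [0, 0, 0, 0, 0, 0, 0, 0, 0]}}

```text
time_s: 5.57
eef_pos: [611.4, -18.0, 126.7]
orientation: [-0.149, -3.133, -0.001]
contact_force: [0.3, -0.6, 0.5]
gripper_width: -0.1
```

```bash
python3 -c "
from h import *
to(33,82,65)
grab('wrist','wrist4');grab('scene','scene4')
b=cv2.imread('pics/scene4.png')[120:280,200:375]
cv2.imwrite('pics/b4.png',cv2.resize(b,None,fx=4,fy=3.6,interpolation=cv2.INTER_CUBIC))"
```

```text
t 5.57 pos [611.4 -18.  126.7] box 31.7 82.4 F [ 0.3 -0.6  0.5] w -0.1 toolx ang 174.6 zt [-0.005  0.001 -1.   ]
offset cm [-0.16 -0.04  6.17]
```

View pics/wrist4.png

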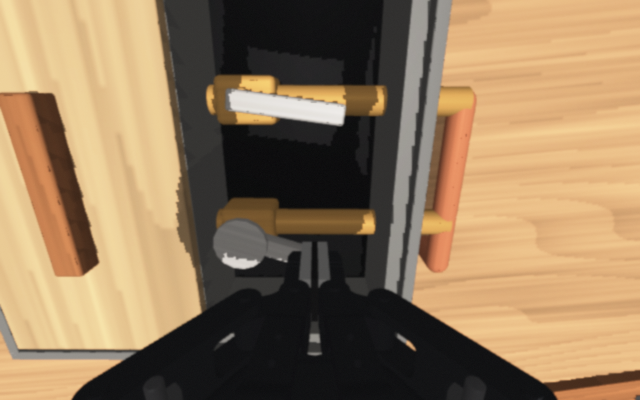

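View pics/b4.png

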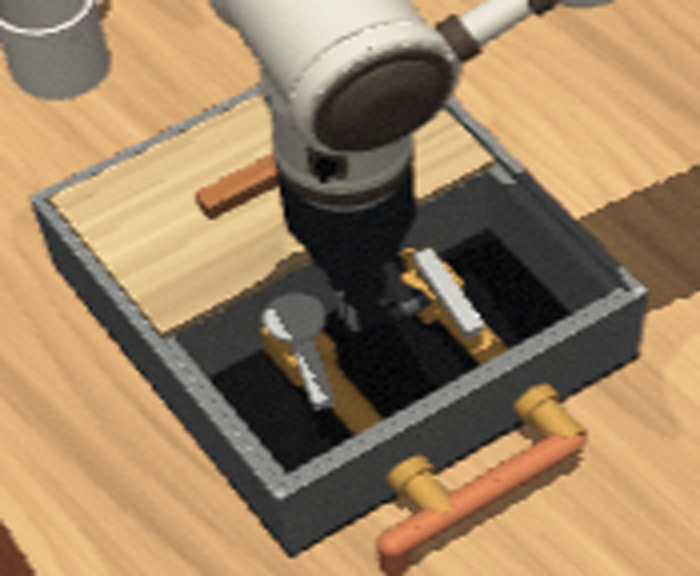

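```bash
python3 - <<'E'
from h import *
z=np.load('pics/wrist4.npz'); c=cams.calibration('wrist'); f=K(c)
T=np.array(c['tool_from_camera']); Rt=Ro.from_rotvec(z['r']).as_matrix()
def pr(bx,by,zz):
    w=np.r_[C+bx*ex+by*ey,zz]; q=Rt.T@(w-z['p']); q=np.linalg.inv(T)@np.r_[q,1]
    return (c['cx']+f*q[0]/q[2]).round(),(c['cy']+f*q[1]/q[2]).round()
for p in [(32,82,127),(32,82,65),(50.5,29,79),(-50,29,73),(-40,100,73)]: print(p,pr(*p))
E
```

```text
(32, 82, 127) (np.float64(315.0), np.float64(255.0))
(32, 82, 65) (np.float64(315.0), np.float64(213.0))
(50.5, 29, 79) (np.float64(242.0), np.float64(244.0))
(-50, 29, 73) (np.float64(232.0), np.float64(99.0))
(-40, 100, 73) (np.float64(343.0), np.float64(115.0))
```

The wrist view agrees with the measured points: the disc projects to (242,244) and is seen at (240,243). The landing spot at (315,213) is clear of both handles, so I'll go down.

{"api": "move_arm", "payload": {"offset": [[0, 0, 2], [0, 0, 4], [0, 0, 5.6], [0, 0, 6.2], [0, 0, 6.2], [0, 0, 6.2]], "turn": [0, 0, 0, 0, 0, 0], "jaw": [0, 0, 0, 0, 0, 0]}}

```text
time_s: 6.17
eef_pos: [612.7, -19.2, 69.1]
orientation: [0.151, 3.135, -0.001]
contact_force: [-0.7, 0.1, 0.7]
gripper_width: 0.1
```

```bash
python3 -c "
from h import *
for p in [(46,79.5),(61.4,78.5),(75.5,73),(87.4,63.7),(95,53.6),(99,44)]: to(*p,65)"
```

```text
t 6.17 pos [612.7 -19.2  69.1] box 33.2 81.4 F [-0.7  0.1  0.7] w 0.1 toolx ang 174.5 zt [ 0.003 -0.001 -1.   ]
offset cm [-1.28 -0.19  0.42]
t 6.17 pos [612.7 -19.2  69.1] box 33.2 81.4 F [-0.7  0.1  0.7] w 0.1 toolx ang 174.5 zt [ 0.003 -0.001 -1.   ]
offset cm [-2.82 -0.29  0.42]
t 6.17 pos [612.7 -19.2  69.1] box 33.2 81.4 F [-0.7  0.1  0.7] w 0.1 toolx ang 174.5 zt [ 0.003 -0.001 -1.   ]
offset cm [-4.23 -0.84  0.42]
t 6.17 pos [612.7 -19.2  69.1] box 33.2 81.4 F [-0.7  0.1  0.7] w 0.1 toolx ang 174.5 zt [ 0.003 -0.001 -1.   ]
offset cm [-5.42 -1.77  0.43]
t 6.17 pos [612.7 -19.2  69.1] box 33.2 81.4 F [-0.7  0.1  0.7] w 0.1 toolx ang 174.5 zt [ 0.003 -0.001 -1.   ]
offset cm [-6.18 -2.78  0.43]
t 6.17 pos [612.7 -19.2  69.1] box 33.2 81.4 F [-0.7  0.1  0.7] w 0.1 toolx ang 174.5 zt [ 0.003 -0.001 -1.   ]
offset cm [-6.58 -3.74  0.43]
```

{"api": "move_arm", "payload": {"offset": [[0, 0, 0.5], [-0.6, -0.1, 0.5], [-1.3, -0.2, 0.5], [-2, -0.2, 0.5], [-2.8, -0.3, 0.5], [-3.5, -0.5, 0.5], [-4.2, -0.8, 0.5], [-4.2, -0.8, 0.5]], "turn": [0, 0, 0, 0, 0, 0, 0, 0], "jaw": [0, 0, 0, 0, 0, 0, 0, 0]}}

```text
time_s: 6.83
eef_pos: [654.1, -31.3, 62.3]
orientation: [0.151, 3.137, -0.0]
contact_force: [-1.3, 0.6, 0.0]
gripper_width: 0.2
```

```bash
python3 -c "
from h import *
for p in [(87.4,63.7),(95,53.6),(99,44)]: to(*p,65)
grab('wrist','wrist5');grab('scene','scene5')
b=cv2.imread('pics/scene5.png')[120:280,200:375]
cv2.imwrite('pics/b5.png',cv2.resize(b,None,fx=4,fy=3.6,interpolation=cv2.INTER_CUBIC))"
```

```text
t 6.83 pos [654.1 -31.3  62.3] box 75.6 73.4 F [-1.3  0.6  0. ] w 0.2 toolx ang 174.5 zt [ 0.001 -0.    -1.   ]
offset cm [-1.18 -0.97 -0.27]
t 6.83 pos [654.1 -31.3  62.3] box 75.6 73.4 F [-1.3  0.6  0. ] w 0.2 toolx ang 174.5 zt [ 0.001 -0.    -1.   ]
offset cm [-1.94 -1.98 -0.26]
t 6.83 pos [654.1 -31.3  62.3] box 75.6 73.4 F [-1.3  0.6  0. ] w 0.2 toolx ang 174.5 zt [ 0.001 -0.    -1.   ]
offset cm [-2.34 -2.94 -0.26]
```

View pics/b5.png

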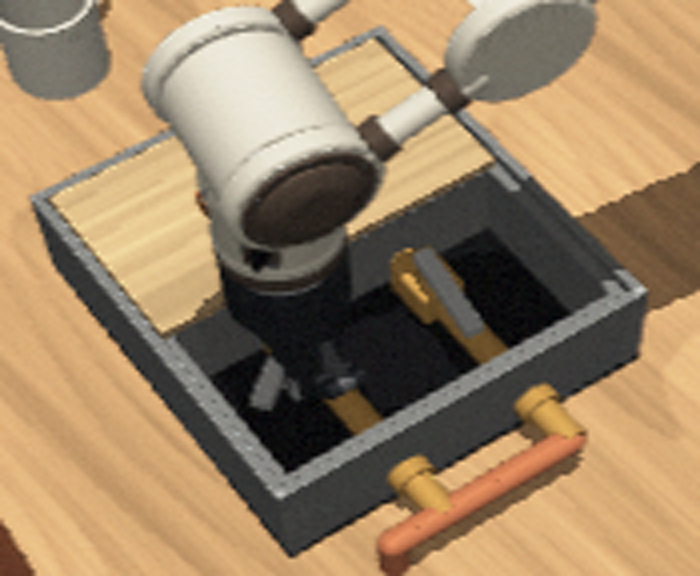

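The marked handle is turning (its end is now at about (266,385)) and the plain one is untouched. I'll finish the arc.

{"api": "move_arm", "payload": {"offset": [[-0.6, -0.4, -0.2], [-1.2, -1, -0.2], [-1.6, -1.5, -0.2], [-1.9, -2, -0.2], [-2.1, -2.5, -0.2], [-2.2, -2.8, -0.2], [-2.2, -2.8, -0.2]], "turn": [0, 0, 0, 0, 0, 0, 0], "jaw": [0, 0, 0, 0, 0, 0, 0]}}

```text
time_s: 7.52
eef_pos: [672.3, -60.0, 64.5]
orientation: [0.152, 3.138, 0.004]
contact_force: [-2.6, 5.5, 1.4]
gripper_width: 0.3
```

```bash
python3 -c "
from h import *
to(99,44,65)"
```

```text
t 7.52 pos [672.3 -60.   64.5] box 96.5 46.6 F [-2.6  5.5  1.4] w 0.3 toolx ang 174.4 zt [ 0.     0.003 -1.   ]
offset cm [-0.25 -0.26 -0.05]
```

{"api": "move_arm", "payload": {"offset": [[0, -0.2, 0], [0, -0.4, 0], [0, -0.5, 0], [0, -0.5, 0]], "turn": [0, 0, 0, 0], "jaw": [0, 0, 0, 0]}}

```text
time_s: 7.85
eef_pos: [672.1, -60.7, 64.5]
orientation: [0.151, 3.137, 0.013]
contact_force: [0.4, 17.4, 2.6]
gripper_width: -0.0
```

```bash
python3 -c "
from h import *
st()"
```

```text
t 7.85 pos [672.1 -60.7  64.5] box 96.4 45.9 F [ 0.4 17.4  2.6] w -0.0 toolx ang 174.5 zt [ 0.001  0.008 -1.   ]
```

The finger is held at 17 N and barely moved, so the handle is against its stop. I'll back off in +y, rise, and move clear.

{"api": "move_arm", "payload": {"offset": [[0, 1, 0], [0, 2, 0], [0, 2, -2], [0, 2, -5], [0, 2, -9], [0, 2, -13], [2, 5, -16], [5, 8, -18], [8, 11, -18], [8, 11, -18]], "turn": [0, 0, 0, 0, 0, 0, 0, 0, 0, 0], "jaw": [0, 0, 0, 0, 0, 0, 0, 0, 0, 0]}}

```text
time_s: 8.68
eef_pos: [601.2, 55.1, 247.2]
orientation: [0.146, 3.134, 0.001]
contact_force: [-0.7, 0.8, 0.2]
gripper_width: 0.1
```

{"api": "move_arm", "payload": {"offset": [[2, 3, 0], [4, 6, 0], [6, 9, 0], [8, 12, 0], [8, 12, 0], [8, 12, 0]], "turn": [0, 0, 0, 0, 0, 0], "jaw": [0, 0, 0, 0, 0, 0]}}

```text
time_s: 9.18
eef_pos: [534.1, 179.6, 244.5]
orientation: [0.146, 3.137, -0.001]
contact_force: [-0.1, 0.1, -0.6]
gripper_width: 0.0
```

```bash
python3 -c "
from h import *
st()
for n in ['scene','top']: grab(n,n+'6')
a=cv2.imread('pics/top6.png')[125:255,270:420]
b=cv2.imread('pics/scene6.png')
cv2.imwrite('pics/a6.png',cv2.resize(a,(600,520),interpolation=cv2.INTER_CUBIC))"
```

```text
t 9.18 pos [534.1 179.6 244.5] box -64.3 271.7 F [-0.1  0.1 -0.6] w 0.0 toolx ang 174.7 zt [ 0.001 -0.001 -1.   ]
```

View pics/a6.png

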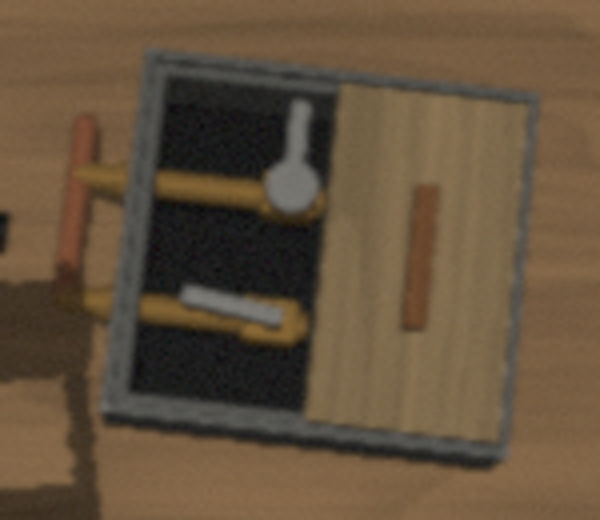

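View pics/scene6.png

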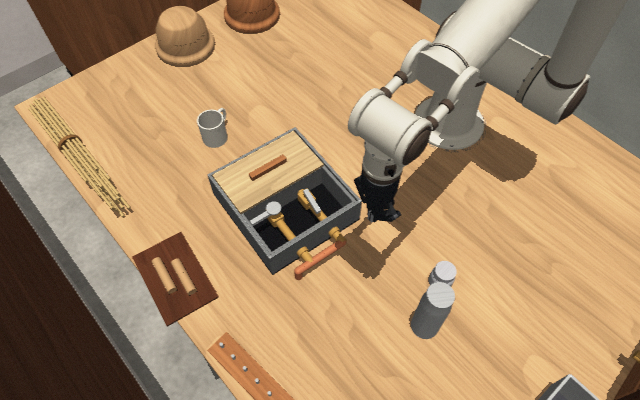

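```bash
python3 - <<'E'
from h import *
def box(p): d=p[:2]-C; return (d@ex).round(1),(d@ey).round(1)
for nm,a,z in [('disc',(293,185),79),('tip',(301,101),73),('ptip',(185,293),73),('cleat',(421,257),112)]:
    print(nm,box(ray('top',270+(a[0]+.5)/4-.5,125+(a[1]+.5)/4-.5,z)))
print(ctrl.job_done())
E
```

```text
disc (np.float64(50.4), np.float64(26.0))
tip (np.float64(119.4), np.float64(26.6))
ptip (np.float64(-41.9), np.float64(99.0))
cleat (np.float64(-1.5), np.float64(-73.1))
the job is handed in; nothing more can be done
None
```

I pushed the cover along its guides to the end stop with the shut fingertips. I then pushed the marked handle, which was at the far place, clockwise to its stop. I backed the arm clear and handed the job in at about 9.3 s, well under the 45 s limit.

The last checks, with positions in the box frame, all agreed with the goal:
- **Cover:** the cleat's centre is at y ≈ -73 mm (the stop is at -72 mm), and the cover lies flat. The force rose to 12 N at the stop.
- **Marked handle:** it runs from (50, 26) to (119, 27) mm, so it points along the box's +x at about 1.56 rad. The force rose to 17 N with hardly any movement.
- **Plain handle:** its tip is at (-42, 99) mm, the same as before the push on the marked handle.
- **Bystanders:** the flask, mug and tin look unmoved in the last scene picture. I did not re-measure their positions.

The scene and top cameras differed by about 5 mm on points in the bay, which did not matter here.

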